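Serve the tea ball on its dish, handle to the mug

TASK

Take the steel tea ball from its little stand and set it gently, without dropping it, in the middle of the dished saucer on the serving board. Then grip the saucer by its handle, lift it level straight up before turning it, and in the air give it a quarter turn so that the handle, which faced the front of the board, points squarely to the side of the board where the mug stands. Finish still holding it there, steady and level, about ten centimetres above the middle of the board with the loose ball resting in the middle of the saucer; let the ball never roll out towards the rim once it is lifted, and leave everything else where it is.

Things in the scene. Friction and masses are not known exactly. Their poses are not given: they have to be found in the camera images.
- board: fixed wooden serving board, 170 (x) x 190 (y) x 16 mm thick; origin at the centre of its underside (on the worktop), z up, -x its front (towards the robot), +y its left. Its top is 16 mm above the origin. Wall cabinets hang over the back of the worktop behind the board, undersides 0.46 m up: keep the wrist low here.
- dish: loose white ceramic saucer on the board, 132 mm across, 24 mm high, about 160 g; origin at the centre of its underside, z up; its handle points along its -x, at the start to the front of the board. Inside it is a shallow bowl of 150 mm radius, 120 mm across, lowest in the middle; the loose ball strays about 1.3 mm per 0.01 rad of tilt and rolls back when level.
- dish_handle (a point): grip point of the saucer's handle, 108 mm from the saucer's centre along its -x and 24 mm above its underside. The handle is a straight bar 14 mm wide, 18 mm high (15 to 33 mm above the underside), from the rim out to 142 mm from the centre; near the grip point it overhangs the front of the board.
- dish_mid (a point): middle of the saucer's inner face, 6 mm above its underside
- tea_ball: the tea ball, origin at its centre (its axes turn as it rolls): a rigid smooth steel ball 40 mm in diameter, about 35 g, loose; the centre is 45 mm above the worktop while it sits on its stand
- stand: fixed white ceramic stand like a small egg cup, 30 mm high, 34 mm across at the top with a hole 26 mm wide in which the ball sits; foot 52 mm across and 10 mm high; origin at the centre of its underside. It is at the front left or the front right.
- mug: loose white mug with small spots, 92 x 127 mm with its handle, 93 mm high; stands to the left or right of the board, about 195 mm from its middle; origin at the centre of the underside of its bounding box; its handle points along its -y. To be left alone.
- sugar_jar: loose white lidded canister, 71 mm across, 92 mm high, on the other side of the board from the mug; to be left alone
- shaker: loose black-capped shaker, 41 mm across, 98 mm high, at the front on the other side from the stand; to be left alone
- tea_box: loose tea carton, 64 x 142 x 75 mm, behind the work; to be left alone
- honey_jar: loose lidded jar, 65 mm across, 100 mm high, far to the left at the front; to be left alone
- spice_jar: loose small jar with dark cap, 40 mm across, 105 mm high, at the far right; to be left alone
- lemon: loose lemon, 78 x 55 x 56 mm, at the right; to be left alone

How it is judged (in metres and radians):
On the way, in this order (a step that is already met when the one before it is completed fails the run):
1. the ball rests released in the middle of the saucer, which stands on the board (horizontal distance between tea_ball and dish_mid below 0.02 m and z of tea_ball in the frame of dish between 0.02 and 0.034 m and linear speed of tea_ball below 0.06 m/s and contact force between the fingers and tea_ball below 0.05 N and z of dish in the frame of board below 0.02 m), for 0.3 s.
2. the saucer is lifted clear of the board with the ball in its middle, the handle still towards the front (z of dish in the frame of board above 0.046 m and horizontal distance between tea_ball and dish_mid below 0.03 m and angle between the x axis of dish and the x axis of board, either way round below 0.35 rad and x of dish_handle in the frame of board below -0.04 m and contact force between the fingers and dish above 1 N), for 0.2 s.
At the end, for the whole second after the job is handed in: Gripper holds the saucer still, underside 60 to 150 mm over the board top, centre within 40 mm of the board centre, level within 0.12 rad; handle to the mug side, square to the board within 0.2 rad; ball at rest within 20 mm of the saucer middle, not touched by the fingers (z of dish in the frame of board between 0.076 and 0.166 m and horizontal distance between dish and board below 0.04 m and angle between the x axis of dish and the y axis of board, either way round below 0.2 rad and ((y of mug in the frame of board above 0 m and y of dish_handle in the frame of board above 0.05 m) or (y of mug in the frame of board below 0 m and y of dish_handle in the frame of board below -0.05 m)) and angle between dish's own z axis and vertical below 0.12 rad and horizontal distance between tea_ball and dish_mid below 0.02 m and z of tea_ball in the frame of dish between 0.02 and 0.034 m and contact force between the fingers and dish above 1 N and contact force between the fingers and tea_ball below 0.05 N and contact force between dish and board below 0.05 N and linear speed of dish below 0.03 m/s and angular speed of dish below 0.15 rad/s and linear speed of tea_ball below 0.06 m/s); the arm keeps its last pose, push and grip.
It fails at once if the ball rolls more than 35 mm from the middle of the saucer while the saucer is off the board (z of dish in the frame of board above 0.026 m and horizontal distance between tea_ball and dish_mid above 0.035 m).
It fails at once if the ball is dropped or thrown (faster than 0.6 m/s out of the fingers) (contact force between the fingers and tea_ball below 0.01 N and linear speed of tea_ball above 0.6 m/s and z of dish in the frame of board below 0.02 m).
It fails at once if one of the other things is moved by more than 25 mm (distance of any of mug, sugar_jar, shaker, tea_box, honey_jar, spice_jar, lemon from where it was at the start of the episode above 0.025 m).
It also fails if it takes over 72 s, if anything falls off the work surface, if the arm or the gripper's body presses on something with over 40 N, if the wrist force passes 120 N, or if a joint passes its speed limit or range.

ROBOT

A 6-joint arm with a two-finger parallel gripper is mounted at the origin on a cart in front of the work surface, level with it; the furniture and walls round the work are solid. World frame = base frame: x ahead of the robot, y to its left, z up, the work surface at z = 0. Lengths are in mm, angles in rad, forces in N, time in s.
With the tool pointing down it reaches from about 350 to 850 mm from the base axis. Payload 8.1 kg.
Tool frame: the origin (TCP) lies at the very end of the fingers, on their centre line; the grasp point (between the pads) lies 19 mm behind it; z points along the fingers, y is the line along which they close (so a half turn about z gives the same grasp; the last joint's range is limited). The gripper opens to 85 mm and grips with 20 to 120 N. Pads are 22 mm wide; open, the fingers measure 114 mm over their backs; the gripper's body (76 mm by 85 mm) begins 54 mm behind the grasp point. The pads swing forward as they close: fully open they stand 13 mm farther back than shut.
Start: joints at [-1.423, 0.13, 1.488, -0, 1.523, -0.085], TCP at [138.442, -583.814, 231.292] pointing down, gripper open.
Joint ranges: [-2.96, 2.96], [-0.89, 2.26], [0.02, 2.5], [-1.34, 4.48], [0, 2.73], [-2.66, 2.66]. Speed limits (rad/s): [2.39, 2.39, 2.79, 3.14, 3.14, 3.14].

INTERFACE

Orientations are given as a rotation vector (axis times angle).
In Python, from station import env, claw, solver, snapshot, camera_info, workorder, outline_of, landmark_of gives the robot as it stands. Calls block until the motion is done:
- env.move_to(position, orientation): joint-space move of the TCP to a pose.
- env.move_straight(position, orientation=None, velocity=150, guard=None): straight line of the TCP; orientation=None keeps the orientation; velocity is the mean speed in mm/s. With guard (N) it stops when the force on the tool has changed by that much, and returns True; else False.
- env.move_joints(angles): joint-space move.
- claw.grip(opening, force=None): opening from 0.0 (shut) to 1.0 (fully open); force is the grip in N (None keeps the last); returns when the fingers have stopped.
- env.dwell(seconds).
- solver.ik(position, orientation): joint angles nearest the present ones, or None.
- snapshot(name): name is "scene" or "side" or "wrist"; returns the picture (480x640x3 uint8, red, green, blue); there is no depth.
- camera_info(name): a dict with "camera_matrix" (3x3 intrinsics, pixels), "dist_coeffs" ([k1, k2, p1, p2, k3] as OpenCV has them; the pictures are not rectified), "extrinsics" (4x4, takes a point from camera to world coordinates). Camera axes: x right, y down, z forward; pixel columns grow to the right and rows downward; lengths in mm; the calibration is good to about 2 mm. A picture is of the moment at which its call begins: read the wrist's pose just before it. camera_info takes no time and is no camera call; for the wrist camera it gives the pose at the moment of the call.
A pose or a line that the arm cannot do raises env.MotionError and nothing moves.
- workorder.job_done(): hands the job in; it is judged then, once.
Trained networks look in the newest picture that a camera, given by its name, has taken for a name from the list of things; names that differ only in an ending like _2 or _b are one class to them, and where a whole thing is asked for, a point or a joint stands for the part that bears it (a point fixed in the world has none). Each returns a list of dicts, best first, with "conf" (0 to 1); they miss things now and then, are a little off and sometimes report something else, mostly with a low value. They report only what shows in the picture. A call takes as long as a camera call.
- outline_of(thing, camera): "pixels" (480x640 bool, what is visible of it) and "rect" ([left, top, width, height] in pixels, round what is visible of it).
- landmark_of(thing, camera): "xy" ([column, row] in pixels: a listed point, or the origin of a listed thing).
Readings, each from a call of its own:
- env.current_clock(): time.
- env.current_joint_positions(): joint angles.
- env.current_joint_velocities(): joint speeds.
- env.current_effort(): joint torques, N m.
- env.current_ee_pos(): TCP position.
- env.current_orientation(): TCP orientation.
- env.current_ft_force(): force on the tool from outside, world axes, zero at the start.
- env.current_wrist_torque(): the same for the moment, N m.
- env.current_finger_gap(): opening from 0.0 (shut) to 1.0 (fully open).
- env.current_grasp_force(): force on a finger pad.
Only numpy, scipy, OpenCV 4.12 (cv2) and the standard library are available. Lean on these libraries where they do the work, as an engineer would, in place of code of your own. Each camera call takes 0.05 s, during which the arm holds its last target. There are 200 camera calls.

## Working session

There is one attempt and no reset: what is moved stays moved. The work goes in short steps, each a Python script; the robot and the scene stay as the last script left them, time stands still between calls to the robot, and variables do not carry over. Pictures are saved under pics/ and viewed, at most 10 in all, crops included, and the job is handed in when it is done.

```bash
ls; mkdir -p pics; cat > h.py <<'E'
import numpy as np, cv2
from scipy.spatial.transform import Rotation as R
from station import env, claw, solver, snapshot, camera_info, workorder, outline_of, landmark_of
def ray(cam, xy, info=None):
    i=info or camera_info(cam); K=np.array(i["camera_matrix"]);D=np.array(i["dist_coeffs"]);T=np.array(i["extrinsics"])
    p=cv2.undistortPoints(np.array([[xy]],float),K,D)[0,0]
    d=T[:3,:3]@np.array([p[0],p[1],1.]); return T[:3,3],d/np.linalg.norm(d)
def at_z(cam, xy, z, info=None):
    o,d=ray(cam,xy,info); return o+d*(z-o[2])/d[2]
def tri(rays):
    A=sum(np.eye(3)-np.outer(d,d) for o,d in rays); b=sum((np.eye(3)-np.outer(d,d))@o for o,d in rays)
    return np.linalg.solve(A,b)
def down(yaw):  # tool z down, tool y-axis along closing line; tool x at angle yaw
    x=np.array([np.cos(yaw),np.sin(yaw),0]);z=np.array([0,0,-1.]);y=np.cross(z,x)
    return R.from_matrix(np.c_[x,y,z]).as_rotvec()
def save(cam,name):
    im=snapshot(cam); cv2.imwrite(f"pics/{name}.png",im[:,:,::-1]); return im
E
python3 - <<'E'
from h import *
np.set_printoptions(precision=1,suppress=True)
for c in("scene","side"):
    save(c,c+"0")
    print(c,np.array(camera_info(c)["extrinsics"])[:3,3])
    for t,z in (("board",0),("dish",16),("dish_handle",40),("dish_mid",22),("tea_ball",45),("stand",0),("mug",0),("sugar_jar",0),("shaker",0)):
        l=landmark_of(t,c)
        for q in l[:2]: print(t,q["conf"],np.array(q["xy"]),at_z(c,q["xy"],z))
print(env.current_orientation(), R.from_rotvec(env.current_orientation()).as_matrix(), env.current_clock())
E
```

```text
pics
station.py
scene [-391.9  638.3 1042.4]
board 0.9 [308.9 243. ] [549.9  -5.8   0. ]
board 0.61 [238.5 236.4] [695.  150.4   0. ]
dish 0.6 [310.5 238.9] [547.4  -9.9  16. ]
dish_handle 0.67 [337.3 248.1] [450.6 -34.4  40. ]
dish_handle 0.31 [310.7 243.4] [509.5  15.6  40. ]
dish_mid 0.89 [310.2 235. ] [556.5 -15.2  22. ]
dish_mid 0.73 [290.1 302.9] [370.2 176.8  22. ]
tea_ball 0.51 [309.9 235.1] [535.3   0.5  45. ]
tea_ball 0.44 [287.8 288.6] [397.1 165.5  45. ]
stand 0.58 [287.1 299.9] [399.9 167.7   0. ]
mug 0.79 [256.2 267.8] [549.8 174.    0. ]
sugar_jar 0.88 [351.6 211.9] [ 592.4 -199.2    0. ]
side [ 50.6 786.4 588.5]
board 0.81 [310.4 260.5] [547.   -5.7   0. ]
dish 0.77 [313.5 255.9] [537.7  -6.1  16. ]
dish_handle 0.74 [351.9 254.2] [440.7 -22.6  40. ]
dish_mid 0.73 [311.5 250.9] [549.1 -15.8  22. ]
tea_ball 0.52 [333.8 299.5] [391.9 158.3  45. ]
stand 0.8 [328.7 318.8] [398.7 168.1   0. ]
mug 0.7 [262.5 304.8] [546. 196.   0.]
sugar_jar 0.68 [334.9 227.7] [ 575.4 -188.     0. ]
shaker 0.56 [399.5 233.2] [ 403.3 -242.4    0. ]
[-3.1 -0.4 -0. ] [[ 1.   0.2 -0. ]
 [ 0.2 -1.   0. ]
 [ 0.  -0.  -1. ]] 1.0
```

View pics/scene0.png

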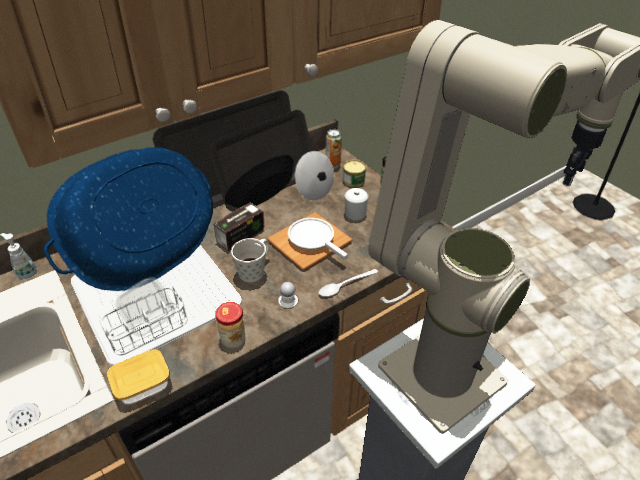

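View pics/side0.png

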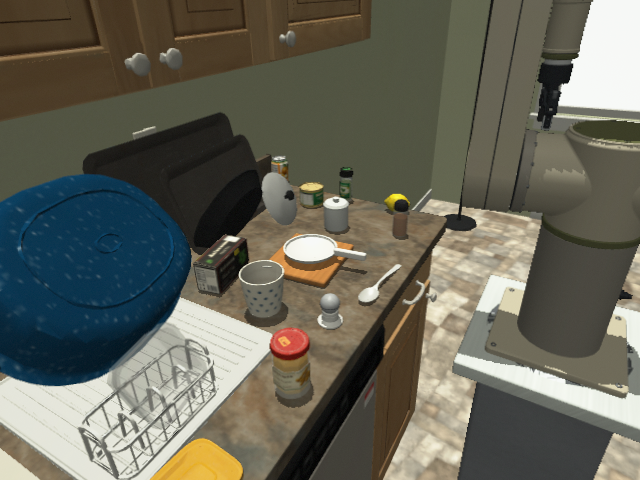

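The scene shows the mug (≈250,262 px) on the left of the board. The ball and stand (≈288,295) are front left, and the saucer sits on the board with its handle to the front (≈338,250). Next I'll take closer views with the wrist camera.

```bash
cat >> h.py <<'E'
def look(things, cam="wrist"):
    info=camera_info(cam); im=snapshot(cam); out={}
    for t in things:
        l=landmark_of(t,cam)
        out[t]=[(q["conf"],q["xy"]) for q in l[:2]]
    return info,im,out
E
python3 - <<'E'
from h import *
np.set_printoptions(precision=2,suppress=True)
# IK check for handle poses, several yaws
c=np.array([549,-10.]);
for off in (0,np.pi):
    for y,p in ((.15,c-108*np.array([np.cos(.15),np.sin(.15)])),(.15-np.pi/2,c+108*np.array([-np.cos(.15-np.pi/2),-np.sin(.15-np.pi/2)]))):
        print(off,y,p,solver.ik([*p,140],down(y+off)))
for yaw in (0,0.4,.8,-.4,1.57): print(yaw, solver.ik([395,165,300],down(yaw)))
yaw=np.arctan2(165,395)
env.move_to([395,165,300],down(yaw)); 
info,im,o=look(["tea_ball","stand"]); cv2.imwrite("pics/w1.png",im[:,:,::-1])
for t,z in(("tea_ball",45),("stand",0)):
    for q in o[t]: print(t,q[0],np.array(q[1]),at_z("wrist",q[1],z,info))
print(np.array(info["extrinsics"]),env.current_clock())
env.move_to([450,-5,300],down(0.1))
info,im,o=look(["dish","dish_mid","dish_handle","board"]); cv2.imwrite("pics/w2.png",im[:,:,::-1])
for t,z in(("dish",16),("dish_mid",22),("dish_handle",40),("board",0)):
    for q in o[t]: print(t,q[0],np.array(q[1]),at_z("wrist",q[1],z,info))
print(env.current_clock())
E
```

```text
0 0.15 [442.21 -26.14] [-0.17 -0.25  2.02 -0.    1.37  1.25]
0 -1.4207963267948966 [532.86  96.79] None
3.141592653589793 0.15 [442.21 -26.14] [-0.17 -0.25  2.02 -0.    1.37 -1.9 ]
3.141592653589793 -1.4207963267948966 [532.86  96.79] [ 0.08  0.04  1.76 -0.    1.35 -0.07]
0 [ 0.28 -0.37  1.82 -0.    1.69  1.85]
0.4 [ 0.28 -0.37  1.82 -0.    1.69  1.45]
0.8 [ 0.28 -0.37  1.82 -0.    1.69  1.05]
-0.4 [ 0.28 -0.37  1.82 -0.    1.69  2.25]
1.57 [ 0.28 -0.37  1.82  0.    1.69  0.28]
tea_ball 0.61 [317.  204.1] [397.05 169.66  45.  ]
stand 0.55 [318.4 198.1] [398.11 168.58   0.  ]
[[  0.38  -0.89  -0.25 459.9 ]
 [ -0.92  -0.37  -0.11 191.23]
 [ -0.     0.28  -0.96 441.29]
 [  0.     0.     0.     1.  ]] 3.95
dish 0.69 [332.  122.1] [550.42  -9.05  16.  ]
dish_mid 0.68 [329.5 124.2] [547.3   -6.17  22.  ]
dish_mid 0.53 [335.4 211.2] [442.46 -24.95  22.  ]
dish_handle 0.63 [333.9 120.1] [551.07 -10.38  40.  ]
dish_handle 0.19 [584.  214.8] [ 473.35 -337.64   40.  ]
4.9417
```

View pics/w1.png

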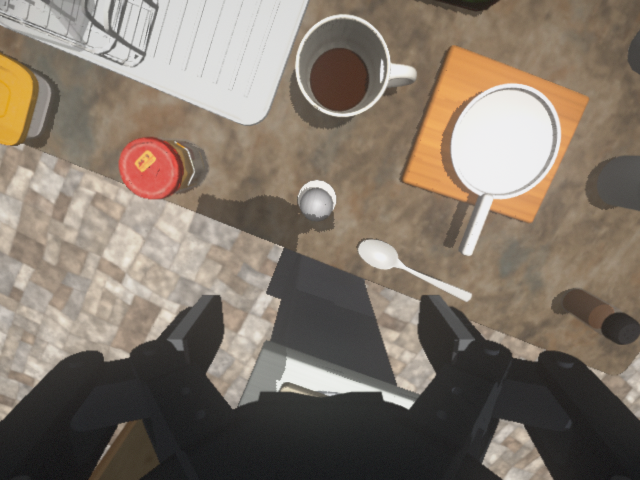

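View pics/w2.png

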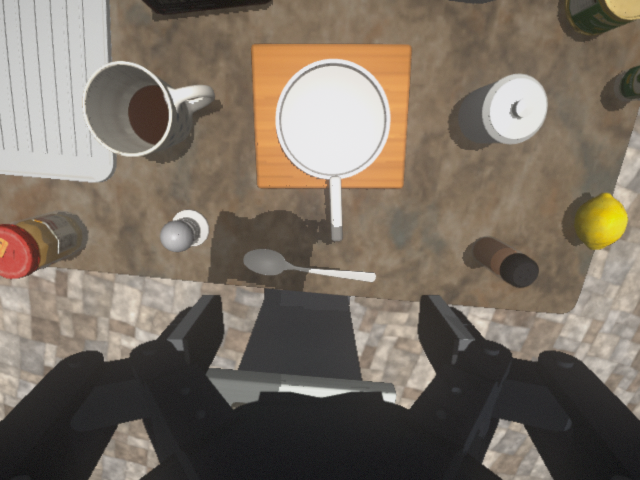

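w1: ball at (317,203). w2: rim circle centre ≈(333,120), handle from (335,180) to (337,240), board corners ≈(252,44), (411,44), (403,188), (258,188). I'll measure these more precisely.

```bash
cat > fit.py <<'E'
from h import *
def white_fit(im,info):
    "dish: rim circle centre (z=40) and handle direction (z=49) from white blob in a wrist picture"
    pass
E
python3 - <<'E'
from h import *
np.set_printoptions(precision=2,suppress=True)
info=camera_info("wrist"); im=snapshot("wrist")
m=outline_of("dish","wrist"); print([(q["conf"],q["rect"]) for q in m])
P=m[0]["pixels"].astype(np.uint8)
cnt=max(cv2.findContours(P,0,cv2.CHAIN_APPROX_NONE)[0],key=cv2.contourArea)[:,0]
W=np.array([at_z("wrist",p,40,info)[:2] for p in cnt.astype(float)])
# robust circle fit
from scipy.optimize import least_squares
s=least_squares(lambda v:np.hypot(*(W-v[:2]).T)-v[2],[549,-10,66],loss="soft_l1",f_scale=1.)
c=s.x[:2];print("rim",s.x)
ys,xs=np.nonzero(P); H=np.array([at_z("wrist",p,49,info)[:2] for p in np.c_[xs,ys].astype(float)])
r=np.hypot(*(H-c).T); h=H[(r>78)&(r<135)]
hm=h.mean(0); print("handle n",len(h),"dir",np.arctan2(*(c-hm)[::-1]),"max r",r.max())
_,_,V=np.linalg.svd(h-hm); print("axis",np.arctan(V[0,1]/V[0,0]))
# board
hsv=cv2.cvtColor(im,cv2.COLOR_RGB2HSV); B=cv2.inRange(hsv,(5,140,120),(20,255,255)); 
B=cv2.morphologyEx(B,cv2.MORPH_OPEN,np.ones((5,5))); B[:, :240]=0;B[:,420:]=0;B[200:]=0
pts=cv2.findNonZero(B); Z=np.array([at_z("wrist",p,16,info)[:2] for p in pts[:,0].astype(float)],np.float32)
print("board",cv2.minAreaRect(Z))
for q in outline_of("tea_ball","wrist")[:2]: print(q["conf"],q["rect"])
# ball views
o=[]
for n,pose in(("w2",None),):
    b=outline_of("tea_ball","wrist")
    yy,xx=np.nonzero(b[0]["pixels"]); print(xx.mean(),yy.mean(),at_z("wrist",(xx.mean(),yy.mean()),45,info))
env.move_to([395,165,220],down(np.arctan2(165,395)))
info=camera_info("wrist"); im=save("wrist","w3"); 
for t,z in(("tea_ball",45),("stand",10)):
  for q in outline_of(t,"wrist")[:2]:
    yy,xx=np.nonzero(q["pixels"]); print(t,q["conf"],q["rect"],at_z("wrist",(xx.mean(),yy.mean()),z,info))
g=cv2.cvtColor(im,cv2.COLOR_RGB2GRAY)
for c in("scene","side"):
    snapshot(c)
    for q in outline_of("tea_ball",c)[:2]:
        yy,xx=np.nonzero(q["pixels"]); print(c,q["conf"],q["rect"],at_z(c,(xx.mean(),yy.mean()),45))
print(env.current_clock())
E
```

```text
[(0.63, [278.4, 54.9, 111.2, 186.8])]
rim [547.74  -8.73  66.95]
handle n 578 dir 0.14824761993863017 max r 137.41350142741754
axis 0.11002790621728271
board ((553.9478149414062, -6.651390075683594), (165.61671447753906, 185.90342712402344), 5.427591323852539)
0.75 [160.1, 221.3, 35.0, 28.5]
177.09041394335512 235.48257080610023 [396.45 170.7   45.  ]
tea_ball 0.88 [295.1, 198.0, 39.4, 38.6] [396.39 170.53  45.  ]
tea_ball 0.23 [483.7, 67.1, 134.2, 215.1] [541.85  -3.71  45.  ]
stand 0.85 [292.0, 189.6, 41.8, 27.3] [411.44 174.07  10.  ]
scene 0.49 [281.8, 278.3, 18.2, 19.3] [396.77 166.4   45.  ]
side 0.78 [318.0, 292.8, 21.7, 21.5] [394.38 171.87  45.  ]
6.2917
```

View pics/w3.png

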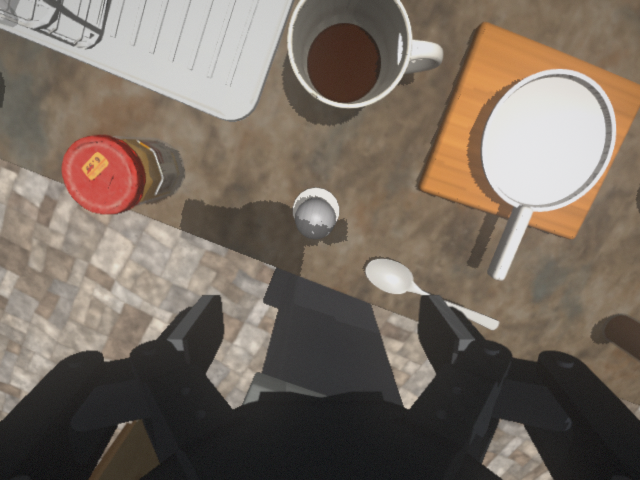

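w3: the ball sits centred on its stand at (316,215). All views agree on about (396.5,170). Now I'll grasp it.

```bash
python3 - <<'E'
from h import *
np.set_printoptions(precision=3,suppress=True)
b=np.array([396.4,170.3]); yaw=np.arctan2(b[1],b[0]); o=down(yaw)
claw.grip(1.0,25)
env.move_to([*b,110],o)
print(env.move_straight([*b,32],o,velocity=60,guard=8), env.current_ft_force())
claw.grip(0.0,25)
print(env.current_finger_gap(),env.current_grasp_force(),env.current_ft_force(),env.current_ee_pos())
print(env.move_straight([*b,150],o,velocity=60))
print(env.current_finger_gap(),env.current_grasp_force(),env.current_ft_force())
info=camera_info("wrist"); save("wrist","w4"); 
for q in outline_of("tea_ball","wrist")[:2]:
    yy,xx=np.nonzero(q["pixels"]); p=(xx.mean(),yy.mean()); print(q["conf"],q["rect"],at_z("wrist",p,163,info)-env.current_ee_pos(),ray("wrist",p,info))
for c in("scene","side"):
    snapshot(c)
    for q in outline_of("tea_ball",c)[:2]:
        yy,xx=np.nonzero(q["pixels"]);p=(xx.mean(),yy.mean()); print(c,q["conf"],q["rect"],at_z(c,p,163))
print(env.current_clock())
E
```

```text
False [-0.78  -1.091 -0.651]
0.45121508398558957 24.850067496299744 [0.083 1.288 2.921] [396.548 170.393  32.218]
False
0.4508334628914849 25.14730542898178 [-0.003  0.253  0.29 ]
0.95 [275.3, 268.2, 90.4, 91.5] [ 0.224 -0.102 13.271] (array([460.584, 197.674, 291.028]), array([-0.44 , -0.189, -0.878]))
scene 0.56 [284.6, 246.9, 10.7, 16.7] [391.817 160.913 163.   ]
scene 0.56 [297.0, 219.6, 49.1, 35.2] [412.373  61.126 163.   ]
side 0.49 [335.6, 243.8, 0.4, 16.4] [381.213 167.448 163.   ]
11.3917
```

View pics/w4.png

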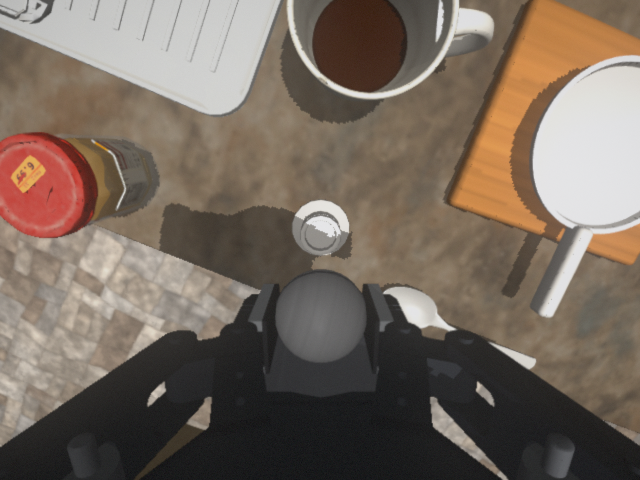

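w4: the ball is held centred between the pads at (320,318), 13 mm above the TCP. Next I'll place it.

```bash
python3 - <<'E'
from h import *
np.set_printoptions(precision=3,suppress=True)
c=np.array([548,-9.]); o=down(0.13)
env.move_to([*c,130],o)
env.move_straight([*c,45],o,velocity=60)
print(env.current_ft_force())
print(env.move_straight([*c,27.5],o,velocity=15,guard=3), env.current_ft_force(),env.current_ee_pos())
claw.grip(0.62,25)
env.dwell(0.4)
p=env.current_ee_pos()
env.move_straight([*c,120],o,velocity=80)
env.move_to([440,-20,200],down(0.13+np.pi))
env.move_to([445,-20,230],down(0.13))
info=camera_info("wrist"); im=save("wrist","w5")
for t,z in(("tea_ball",42),("dish",40)):
  for q in outline_of(t,"wrist")[:1]:
    yy,xx=np.nonzero(q["pixels"]); print(t,q["conf"],q["rect"],at_z("wrist",(xx.mean(),yy.mean()),z,info))
print(env.current_clock())
E
```

```text
[-0.707  0.079 -0.599]
True [ 0.042 -1.361  5.204] [547.946  -8.979  29.251]
tea_ball 0.66 [302.8, 89.7, 40.7, 43.8] [547.39   -9.215  42.   ]
dish 0.64 [255.2, 29.4, 137.1, 224.9] [546.571  -9.398  40.   ]
22.325
```

View pics/w5.png

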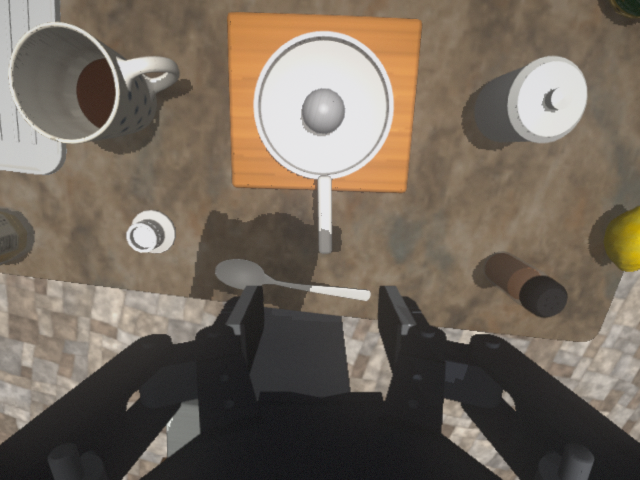

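w5: the ball rests in the middle of the saucer at (323,111), and the handle runs (324,180) to (325,250). I'll refit the handle, grip it, and do a small test lift.

```bash
cat >> h.py <<'E'
from scipy.optimize import least_squares
def fit_dish(cam, info, z_rim, c0):
    "rim circle centre at height z_rim, handle direction (towards the saucer), from the network's mask"
    P=outline_of("dish",cam)[0]["pixels"].astype(np.uint8)
    cnt=max(cv2.findContours(P,0,cv2.CHAIN_APPROX_NONE)[0],key=cv2.contourArea)[:,0].astype(float)
    W=np.array([at_z(cam,p,z_rim,info)[:2] for p in cnt])
    s=least_squares(lambda v:np.hypot(*(W-v[:2]).T)-v[2],[*c0,66],loss="soft_l1",f_scale=1.)
    c=s.x[:2]; ys,xs=np.nonzero(P)
    H=np.array([at_z(cam,p,z_rim+9,info)[:2] for p in np.c_[xs,ys].astype(float)])
    r=np.hypot(*(H-c).T); hm=H[(r>78)&(r<135)].mean(0)
    return s.x, hm, np.arctan2(*(c-hm)[::-1])
E
python3 - <<'E'
from h import *
np.set_printoptions(precision=3,suppress=True)
info=camera_info("wrist"); snapshot("wrist")
s,hm,yaw=fit_dish("wrist",info,40,[548,-9]); print(s,hm,yaw)
c=s[:2]; c=(c+np.array([548,-9]))/2
u=(c-hm)/np.linalg.norm(c-hm); g=c-108*u; print("grip",g,"u",u)
o=down(yaw+np.pi)
claw.grip(0.6,80)
env.move_to([*g,110],o)
print(env.move_straight([*g,21],o,velocity=60,guard=8))
f0=env.current_ft_force()
claw.grip(0.0,80); env.dwell(.3)
print(env.current_finger_gap(),env.current_grasp_force(),f0,env.current_ft_force(),env.current_wrist_torque(),env.current_ee_pos())
p=env.current_ee_pos()
for k,z in enumerate((0,6)):
    if z: env.move_straight([*g,21+z],o,velocity=10); env.dwell(.5)
    for cam in("scene","side"):
        save(cam,f"{cam}_l{k}")
        print(cam,[(np.round(np.array(q["xy"]),1),q["conf"]) for q in landmark_of("tea_ball",cam)[:1]])
        for q in outline_of("tea_ball",cam)[:1]:
            yy,xx=np.nonzero(q["pixels"]); print(q["conf"],at_z(cam,(xx.mean(),yy.mean()),42+z))
    print(env.current_ft_force(),env.current_wrist_torque())
a=[cv2.imread(f"pics/{n}.png") for n in("scene_l1","side_l1")]
a=[cv2.resize(a[0][200:290,270:390],None,fx=3.3,fy=4) , cv2.resize(a[1][215:305,260:380],None,fx=3.3,fy=4)]
cv2.imwrite("pics/l1.png",np.hstack(a))
print(env.current_clock())
E
```

```text
[547.388  -9.423  66.346] [442.298 -24.329] 0.14089231943476122
grip [440.788 -24.545] u [0.99  0.142]
False
0.14599396639484413 78.34191799163818 [ 0.745 -0.229 -0.508] [-1.206 -0.426  2.517] [0.037 0.048 0.032] [440.866 -24.551  21.092]
scene [(array([311.3, 229.2]), 0.49)]
0.72 [548.234 -13.918  42.   ]
side [(array([310. , 245.7]), 0.75)]
0.64 [546.087  -6.986  42.   ]
[-1.392  0.229  1.694] [0.109 0.008 0.021]
scene [(array([311.1, 232. ]), 0.61)]
side [(array([266. , 304.4]), 0.59)]
0.6 [ 574.285 -167.967   48.   ]
[-0.209  0.063 -3.115] [ 0.009  0.258 -0.005]
29.5167
```

View pics/l1.png

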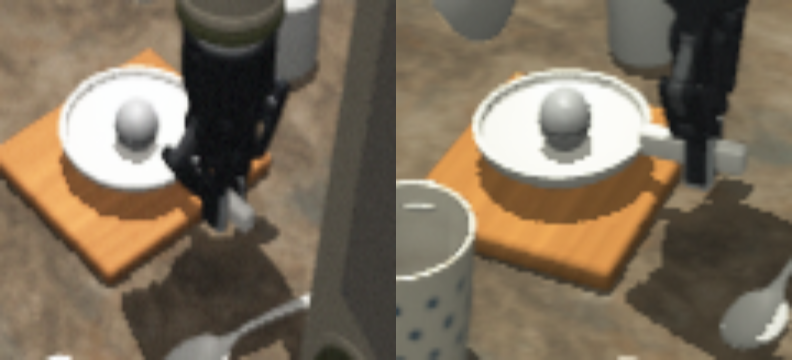

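The saucer is lifted about 6 mm, looks level, and the ball is near its middle. I'll measure the ball shift between the pictures.

```bash
python3 - <<'E'
from h import *
np.set_printoptions(precision=2,suppress=True)
for cam,b in(("scene",(300,220,325,240)),("side",(296,232,330,258))):
    for k,z in((0,0),(1,6)):
        g=cv2.cvtColor(cv2.imread(f"pics/{cam}_l{k}.png"),cv2.COLOR_BGR2GRAY)
        t=g[b[1]:b[3],b[0]:b[2]].copy()
        if k==0: T=t;
        R_=cv2.matchTemplate(cv2.resize(g[b[1]-15:b[3]+15,b[0]-15:b[2]+15],None,fx=8,fy=8,interpolation=2),cv2.resize(T[4:-4,6:-6],None,fx=8,fy=8,interpolation=2),cv2.TM_CCOEFF_NORMED)
        m=cv2.minMaxLoc(R_); d=np.array(m[3])/8-np.array([21,19]); 
        p0=np.array([(b[0]+b[2])/2,(b[1]+b[3])/2]); print(cam,k,m[1],d, at_z(cam,p0+d,42+z)-at_z(cam,p0,42))
E
```

```text
scene 0 0.9980829358100891 [0. 0.] [0. 0. 0.]
scene 1 0.9975947141647339 [ 0.   -1.12] [-1.58  1.1   6.  ]
side 0 0.9990353584289551 [0. 0.] [0. 0. 0.]
side 1 0.9886741042137146 [ 0.   -1.75] [-1.05  1.45  6.  ]
```

The ball shifted by less than 2 mm, so tilt is about 0.01 rad. Now the full lift and then the turn.

```bash
python3 - <<'E'
from h import *
np.set_printoptions(precision=3,suppress=True)
o=down(0.141+np.pi); g=np.array([440.8,-24.5]); Z=121
env.move_straight([*g,Z],o,velocity=30); env.dwell(.8)
print(env.current_grasp_force(),env.current_wrist_torque(),env.current_ee_pos())
B=np.array([553.5,-6.5]); a=np.pi/2+0.095
e=B+108*np.array([np.cos(a),np.sin(a)]); print(e)
n=3
# arc about the saucer's centre, two legs so the move stays gentle
c0=g+108*np.array([np.cos(.141),np.sin(.141)]); y0,y1=0.141,a-np.pi
try:
    env.move_straight([*e,Z],down(y1+np.pi),velocity=35)
except env.MotionError as x: print("ERR",x)
env.dwell(1.5)
print(env.current_ee_pos(),env.current_grasp_force(),env.current_finger_gap(),env.current_joint_positions(),env.current_clock())
for cam in("scene","side"):
    save(cam,f"{cam}_f")
    for t,z in(("tea_ball",142),("dish_mid",122)):
        print(cam,t,[(q["conf"],at_z(cam,q["xy"],z)) for q in landmark_of(t,cam)[:2]])
a=[cv2.imread(f"pics/{n}.png")[170:320,230:390] for n in("scene_f","side_f")]
cv2.imwrite("pics/f.png",cv2.resize(np.hstack(a),None,fx=2.5,fy=2.5))
E
```

```text
77.9649031162262 [-0.011  0.222  0.003] [440.796 -24.517 121.007]
[543.255 101.013]
[543.274 101.016 121.013] 77.99865961074829 0.15159416965516231 [ 0.091  0.083  1.745 -0.     1.314 -0.004] 39.875
scene tea_ball [(0.46, array([560.829, -14.303, 142.   ]))]
scene dish_mid []
side tea_ball [(0.54, array([551.523,  -9.146, 142.   ]))]
side dish_mid [(0.87, array([560.797, -13.467, 122.   ]))]
```

View pics/f.png

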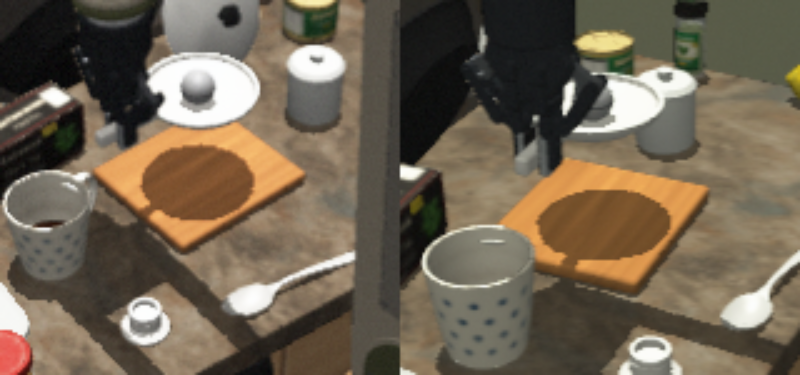

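The final picture shows the saucer level above the board, the handle pointing to the mug side and the ball at its middle. I'll hand it in.

```bash
python3 - <<'E'
from h import *
env.dwell(1.0); print(env.current_finger_gap(),env.current_grasp_force(),env.current_clock())
print(workorder.job_done())
E
```

```text
0.15043095989561628 77.99882769584656 41.175
the job is handed in; nothing more can be done
None
```

The job is handed in after about 41 s, though no verdict came back; the arm is still holding the saucer level about 100 mm above the middle of the board, handle to the mug side, and in the last pictures the ball rests in the middle of the saucer.

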